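# Lean, start and seat a stub tube in a socket for brazing

## Robot

A 7-joint arm with a two-finger parallel gripper is mounted at the origin on the work surface. World frame = base frame: x ahead of the robot, y to its left, z up, the work surface at z = 0. Lengths are in mm, angles in rad, forces in N, time in s.
With the tool pointing down it reaches from about 425 to 800 mm from the base axis. Payload 8.3 kg.
Tool frame: the origin (TCP) lies on the centre line of the jaws, within the pads' length; the fingertips stand 11 mm ahead of it and the grasp point (between the pads) lies 8 mm behind it; z points along the fingers, y is the direction in which the jaws open and shut (so a half turn about z gives the same grasp; the last joint's range is limited). The gripper opens to 85 mm and grips with 20 to 120 N. Pads are 22 mm wide; open, the fingers measure 114 mm over their backs; the gripper's body (76 mm by 85 mm) begins 54 mm behind the grasp point. The pads swing forward as they close: fully open they stand 13 mm farther back than shut.
Start: joints at [1.123, 0.383, 0.016, 1.37, -0.006, 1.388, -0.046], TCP at [234.643, -579.264, 242.279] pointing down, gripper open.
Joint ranges: [-2.95, 2.95], [-0.25, 2.06], [-1.52, 1.56], [0.18, 2.33], [-1.44, 4.58], [0.02, 2.06], [-3.01, 3.01]. Speed limits (rad/s): [2.39, 2.39, 3.01, 3.01, 3.14, 3.14, 3.14].

## Interface

Orientations are given as a unit quaternion [w, x, y, z].
In Python, from workcell import ctrl gives the robot as it stands. Calls block until the motion is done:
- ctrl.movep(position, orientation): joint-space move of the TCP to a pose.
- ctrl.servo_line(position, frame=None, feed=150, force_limit=None): straight line of the TCP; frame=None keeps the orientation; feed is the mean speed in mm/s. With force_limit (N) it stops when the force on the tool has changed by that much, and returns True; else False.
- ctrl.set_joints(angles): joint-space move.
- ctrl.gripper_to(opening, grip_force=None): opening from 0.0 (shut) to 1.0 (fully open); grip_force is the grip in N (None keeps the last); returns when the fingers have stopped.
- ctrl.pause(seconds).
- ctrl.solve_ik(position, orientation): joint angles nearest the present ones, or None.
- ctrl.get_state(): the state.
- ctrl.read_camera(name): name is "scene" or "top" or "wrist"; returns a dict with "pixels" (420x560x3 uint8, red, green, blue), "intrinsics" (3x3 intrinsics, pixels), "extrinsics" (4x4, takes a point from world to camera coordinates). Camera axes: x right, y down, z forward; pixel columns grow to the right and rows downward; lengths in mm; the calibration is good to about 2 mm. A picture is of the moment at which its call begins. There is no depth.
A pose or a line that the arm cannot do raises ctrl.IKError and nothing moves.
- ctrl.finish_job(): hands the job in, once; it reports no verdict.
The state is a dict: "time": time; "q": joint angles; "qvel": joint speeds; "effort": joint torques, N m; "position": TCP position; "orientation": TCP orientation; "contact_force": force on the tool from outside, world axes, zero at the start; "torque": the same for the moment, N m; "opening": opening from 0.0 (shut) to 1.0 (fully open).
Only numpy, scipy, OpenCV 4.12 (cv2) and the standard library are available. Lean on these libraries where they do the work, as an engineer would, in place of code of your own. Each camera call takes 0.05 s, during which the arm holds its last target.

## Task

Take the middle-sized steel stub (20 mm) out of the wooden rack and fit it, foot down, into the steel socket clamped in the bench vice, ready for brazing: lean it clearly over (about 15 to 20 degrees), start the low edge of its foot in the bore until the foot has just gone in while still leaning, then straighten it and slide it fully home, with its collar resting on the socket, and let go. Do it gently, never forcing the stub against the socket or vice (a push or knock of 50 N spoils it), and leave everything else where it is.

Things in the scene. Friction and masses are not known exactly. Their poses are not given: they have to be found in the camera images.
- stub20: Stub to fit: plain steel, round, 95 mm tall, 0.13 to 0.21 kg. Origin at the centre of its flat foot, z up its axis. From the foot: 35 mm of 20 mm diameter (square edge), a 36 mm collar from 35 to 41 mm, then 54 mm of 20 mm shank to grip. Stands in one of the rack's holes, collar on the rack's top, foot 10 mm above the table.
- stub14: The thin stub: the same shape and heights, but 14 mm foot and shank. Stays in the rack.
- stub26: The thick stub: the same shape and heights, but 26 mm foot and shank. Stays in the rack.
- rack: Wooden block fixed to the table, 80 mm (x) by 250 mm (y) by 45 mm high, with three 28 mm holes through it in a row along its y at -80, 0 and +80 mm; each holds one stub, in any order. Origin at the centre of its underside. The sides in x are free, so the shank can be gripped with the fingers closing along the rack's x.
- vice: Dark steel bench vice, fixed. Origin on the table under the middle of the jaws; x along its screw (handle at -x, reaching 170 mm), y along the jaws (120 mm long, tops 105 mm above the table). The jaws clamp a steel socket: an upright round coupling, 44 mm outside, its flat mouth 30 mm above the jaws, with a vertical bore 21 mm wide, 45 mm deep, square-edged.
- mouth_mid (a point): Point midway along the jaws at the height of the socket's mouth (135 mm above the table), axes as the vice. Across the jaws (x) the bore is centred on it; along the jaws (y) the socket was clamped by eye, so the bore's axis lies anywhere up to 13 mm to either side. No reading tells where: look or feel for it. It does not shift under the forces allowed.
- elbow: Copper pipe elbow lying on the table, bystander.
- tee: Copper pipe tee lying on the table, bystander.
- jar: Grey jar with a white lid, bystander.
- brush: Hand brush lying on the table, bystander.
- offcut: Short piece of copper tube standing on end, 32 mm wide, 70 mm tall, bystander.
Mind the look-alikes: they are no part of the job. What is shaped like the stub20 but turquoise is not meant.

How it is judged (in metres and radians):
On the way:
1. the low edge of the leaning stub's foot is started in the bore: leaning more than 0.12 rad (7 degrees), the centre of its foot at least 1 mm below the socket's mouth (angle between stub20's own z axis and vertical above 0.12 rad and z of stub20 in the frame of mouth_mid below -0.001 m and horizontal distance between stub20 and mouth_mid below 0.018 m), for 0.1 s.
At the end, for the whole second after the job is handed in: The 20 mm stub stands in the socket's bore, upright within 0.06 rad, its foot 32.5 to 38.5 mm below the mouth (35 mm is fully home, the collar on the socket), within 17 mm of the middle of the jaws, released and at rest (z of stub20 in the frame of mouth_mid between -0.0385 and -0.0325 m and angle between stub20's own z axis and vertical below 0.06 rad and horizontal distance between stub20 and mouth_mid below 0.017 m and linear speed of stub20 below 0.02 m/s); the robot touches nothing.
It fails at once if the stub is pressed against the socket or vice with more than 50 N (contact force between stub20 and vice above 50 N).
It fails at once if another stub or a bystander is disturbed (stubs moved over 25 mm, others over 40 mm) (distance of any of stub14, stub26 from where it was at the start of the episode above 0.025 m or distance of any of elbow, tee, jar, brush, offcut from where it was at the start of the episode above 0.04 m).
It also fails if it takes over 67 s, if anything falls off the work surface, if the arm or the gripper's body presses on something with over 40 N, if the wrist force passes 120 N, or if a joint passes its speed limit or range.

## Working session

There is one attempt and no reset: what is moved stays moved. The work goes in short steps, each a Python script; the robot and the scene stay as the last script left them, time stands still between calls to the robot, and variables do not carry over. Pictures are saved under pics/ and viewed, and the job is handed in when it is done.

```bash
ls; mkdir -p pics; python3 - <<'E'
from workcell import ctrl
import cv2,numpy as np
for n in ["scene","top","wrist"]:
    c=ctrl.read_camera(n); cv2.imwrite(f"pics/{n}0.png",c["pixels"][:,:,::-1])
    print(n,np.round(c["intrinsics"],1).tolist(),np.round(c["extrinsics"],3).tolist())
s=ctrl.get_state();print(s)
E
```

```text
pics
scene [[526.1, 0.0, 280.5], [0.0, 526.1, 214.3], [0.0, 0.0, 1.0]] [[-0.624, 0.781, 0.001, 355.989], [0.637, 0.51, -0.578, -337.393], [-0.452, -0.36, -0.816, 1628.67], [0.0, 0.0, 0.0, 1.0]]
top [[492.1, 0.0, 277.1], [0.0, 492.1, 211.7], [0.0, 0.0, 1.0]] [[0.029, -1.0, -0.004, 27.366], [-0.978, -0.027, -0.208, 616.456], [0.208, 0.01, -0.978, 1302.778], [0.0, 0.0, 0.0, 1.0]]
wrist [[340.0, 0.0, 285.6], [0.0, 340.0, 210.5], [0.0, 0.0, 1.0]] [[0.375, -0.927, -0.002, -624.295], [-0.876, -0.355, 0.327, -42.914], [-0.304, -0.121, -0.945, 381.573], [0.0, 0.0, 0.0, 1.0]]
{'time': 0.15, 'q': array([ 1.12309044,  0.38404791,  0.01635506,  1.37089328, -0.00632069,
        1.38814456, -0.04652552]), 'qvel': array([ 6.99664354e-04, -2.10547507e-03, -4.16563102e-04, -1.75612482e-03,
        2.53715998e-04, -1.03681237e-03,  1.01795916e-05]), 'effort': array([ 9.22135514e-04, -6.28157115e+01,  8.45479108e-01, -3.72168374e+01,
        1.68544147e-02,  1.09341551e-02,  7.15242163e-05]), 'position': array([ 234.53836271, -578.94919595,  241.51538569]), 'orientation': array([-7.11278387e-04,  9.81542201e-01,  1.91244306e-01, -1.28881144e-04]), 'contact_force': array([-0.46850605,  0.44680436,  0.72026541]), 'torque': array([ 0.05489126,  0.01049593, -0.02315116]), 'opening': 1.0005868914184908}
```

View pics/scene0.png

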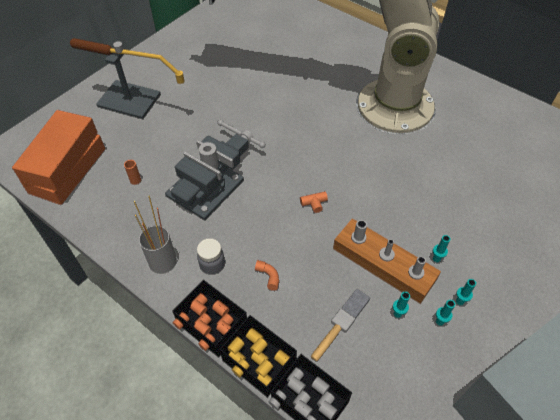

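View pics/top0.png

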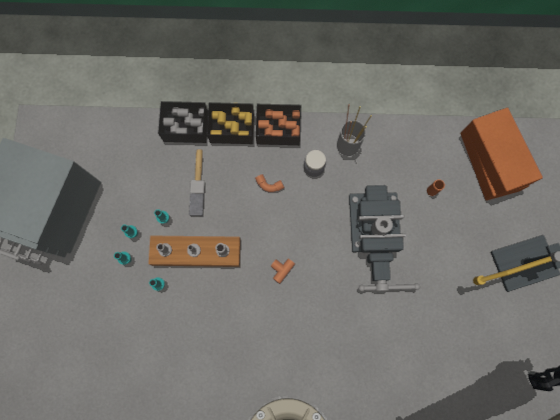

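View pics/wrist0.png

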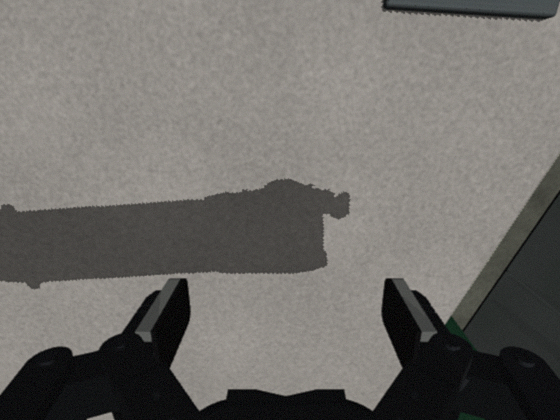

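Rack with three grey stubs: top image (163,249), (194,250), (222,249). The four turquoise look-alikes are outside the rack. The vice is at about (382,225). I'll enlarge the rack and vice next.

```bash
python3 - <<'E'
import cv2,numpy as np
a=cv2.imread("pics/top0.png");b=cv2.imread("pics/scene0.png")
def crop(im,x,y,w,h): return cv2.resize(im[y:y+h,x:x+w],(400,300),interpolation=cv2.INTER_CUBIC)
o=np.vstack([np.hstack([crop(a,140,215,108,81),crop(a,344,180,80,60)]),np.hstack([crop(b,330,208,120,90),crop(b,165,115,108,81)])])
cv2.imwrite("pics/crop0.png",o)
E
```

```text
(no output)
```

View pics/crop0.png

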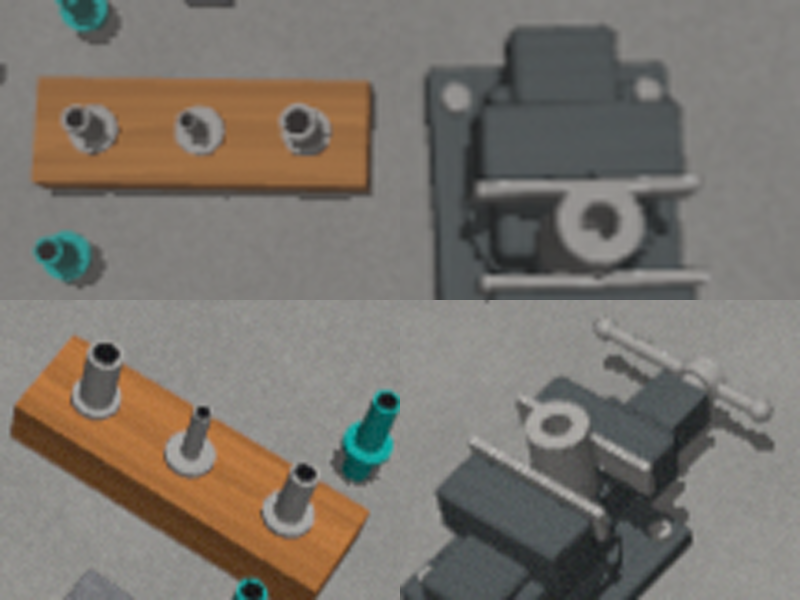

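The stubs by pixel in the top view are thin (194,250), thick (222,249) and 20 mm (163,249). In the scene view the 20 mm one is at (419,266). In the enlarged crop its shank is clearly between the other two in width, it is plain grey, and it stands in the rack's +y end hole, so it's the one meant. Now I'll triangulate.

```bash
cat > h.py <<'E'
from workcell import ctrl
import cv2,numpy as np
from scipy.spatial.transform import Rotation as R
def ray(c,uv):
    E=c["extrinsics"];K=c["intrinsics"];d=E[:3,:3].T@np.linalg.inv(K)@[uv[0],uv[1],1.]
    return -E[:3,:3].T@E[:3,3],d
def atz(c,uv,z):
    o,d=ray(c,uv);return o+d*(z-o[2])/d[2]
def proj(c,p):
    q=c["extrinsics"][:3,:3]@np.asarray(p,float)+c["extrinsics"][:3,3];q=c["intrinsics"]@q;return q[:2]/q[2]
def tri(l):
    A=0;b=0
    for c,uv in l:
        o,d=ray(c,uv);d=d/np.linalg.norm(d);P=np.eye(3)-np.outer(d,d);A=A+P;b=b+P@o
    return np.linalg.solve(A,b)
E
python3 - <<'E'
from h import *
t=ctrl.read_camera("top");s=ctrl.read_camera("scene")
T=lambda x,y:(140+x*108/400-.5,215+y*81/300-.5)
V=lambda x,y:(344+x*80/400-.5,180+y*60/300-.5)
S=lambda x,y:(330+x*120/400-.5,208+(y-300)*90/300-.5)
W=lambda x,y:(165+(x-400)*108/400-.5,115+(y-300)*81/300-.5)
f=lambda p:print(np.round(p,1))
print("20 top");f(atz(t,T(75,119),105));f(atz(s,S(305,473),105));f(tri([(t,T(75,119)),(s,S(305,473))]))
print("26/14 top");f(atz(t,T(298,120),105));f(atz(s,S(106,354),105));f(atz(t,T(187,121),105));f(atz(s,S(203,412),105))
print("rack");[f(atz(t,T(*p),45)) for p in [(40,78),(368,83),(368,183),(34,180)]]
print("mouth");f(atz(t,V(600,222),135));f(atz(s,W(557,425),135));f(tri([(t,V(600,222)),(s,W(557,425))]))
print("jaw");[f(atz(t,V(*p),105)) for p in [(477,188),(697,182),(482,283),(707,276)]]
print("jaw scene");[f(atz(s,W(*p),105)) for p in [(472,441),(605,515),(520,401),(650,465)]]
E
```

```text
20 top
[503.5 353.6 105. ]
[502.8 352.2 105. ]
[503.5 352.8 106.4]
26/14 top
[507.2 193.5 105. ]
[505.4 192.7 105. ]
[504.3 273.1 105. ]
[504.1 272.3 105. ]
rack
[541.8 397.4  45. ]
[544.9 149.7  45. ]
[469.6 146.3  45. ]
[464.8 395.5  45. ]
mouth
[ 581.6 -444.1  135. ]
[ 576.1 -236.2  135. ]
[ 553.6 -377.3   77.8]
jaw
[ 604.3 -390.3  105. ]
[ 610.9 -508.4  105. ]
[ 552.7 -391.   105. ]
[ 559.8 -510.8  105. ]
jaw scene
[ 606.8 -294.1  105. ]
[ 598.3 -175.   105. ]
[ 557.9 -294.3  105. ]
[ 545.1 -181.1  105. ]
```

```bash
python3 - <<'E'
from h import *
t=ctrl.read_camera("top");s=ctrl.read_camera("scene")
V=lambda x,y:(344+(x-400)*80/400-.5,180+y*60/300-.5)
W=lambda x,y:(165+(x-400)*108/400-.5,115+(y-300)*81/300-.5)
f=lambda p:print(np.round(p,1))
print("mouth");f(atz(t,V(600,222),135));f(atz(s,W(557,425),135));f(tri([(t,V(600,222)),(s,W(557,425))]))
print("jaw");[f(atz(t,V(*p),105)) for p in [(477,188),(697,182),(482,283),(707,276)]]
print("jaw scene");[f(atz(s,W(*p),105)) for p in [(472,441),(605,515),(520,401),(650,465)]]
print(t["extrinsics"][:3,:3].T@-t["extrinsics"][:3,3])
E
```

```text
mouth
[ 575.8 -235.2  135. ]
[ 576.1 -236.2  135. ]
[ 576.  -235.6  135.2]
jaw
[ 598.3 -175.7  105. ]
[ 604.9 -293.9  105. ]
[ 546.7 -178.1  105. ]
[ 553.8 -298.   105. ]
jaw scene
[ 606.8 -294.1  105. ]
[ 598.3 -175.   105. ]
[ 557.9 -294.3  105. ]
[ 545.1 -181.1  105. ]
[ 331.52232639   30.926518   1402.54529933]
```

Both cameras agree within 1 mm: stub20's shank top is at about (503.2, 353) and the socket mouth at about (576, -235.7). The vice is yawed about 0.057. I'll hover over the socket first to measure the bore with the wrist camera, since it's on the way.

```bash
cat >> h.py <<'E'
def ori(phi,lean=0.,leandir=None):
    """down tool, y axis at phi; then rotate by rotvec-lean about tool y world direction. lean>0: stub top goes to +tool x"""
    y=np.array([np.cos(phi),np.sin(phi),0]);x=np.array([-np.sin(phi),np.cos(phi),0])
    M=np.column_stack([x,y,[0,0,-1.]])
    M=R.from_rotvec(y*lean).as_matrix()@M   # rot about +y(=~world x): z-> -y ; 
    return M
def quat(M):
    q=R.from_matrix(M).as_quat();return np.array([q[3],q[0],q[1],q[2]])
def st(): 
    s=ctrl.get_state();print(round(s["time"],2),np.round(s["position"],1),np.round(s["q"],2),"F",np.round(s["contact_force"],1),"op",round(s["opening"],3));return s
E
python3 - <<'E'
from h import *
yaw=.057
q=quat(ori(yaw))
print(ctrl.solve_ik([576,-236,290],q),ctrl.solve_ik([503,353,200],quat(ori(0.01))))
for l in (-.3,.3):
    print(l,ctrl.solve_ik([576,-236,240],quat(ori(yaw,l))))
ctrl.movep([576,-236-55,290],q);st()
c=ctrl.read_camera("wrist");cv2.imwrite("pics/w1.png",c["pixels"][:,:,::-1])
print(-c["extrinsics"][:3,:3].T@c["extrinsics"][:3,3],proj(c,[576,-235.7,135]))
np.save("w1.npy",c,allow_pickle=True)
E
```

```text
[ 0.62232014  0.39381074 -0.40691955  1.27680201  0.15282981  1.50107688
  0.28982286] [ 0.11432198  0.69192276 -1.23240481  1.42797282  0.64960432  1.47058549
 -1.09362873]
-0.3 [ 0.50758     0.33927619 -0.4288488   1.49637682  0.45103894  1.31089678
  0.04829836]
0.3 [ 0.74886065  0.53461076 -0.42377849  1.22747288 -0.06188341  1.54449276
  0.42778938]
2.0 [ 574.8 -293.3  289.7] [ 0.66  0.44 -0.36  1.21  0.15  1.52  0.38] F [-0.5 -0.5 -0.1] op 0.999
[ 570.29637111 -209.12930032  421.51229866] [291.00827737 127.10018901]
```

View pics/w1.png

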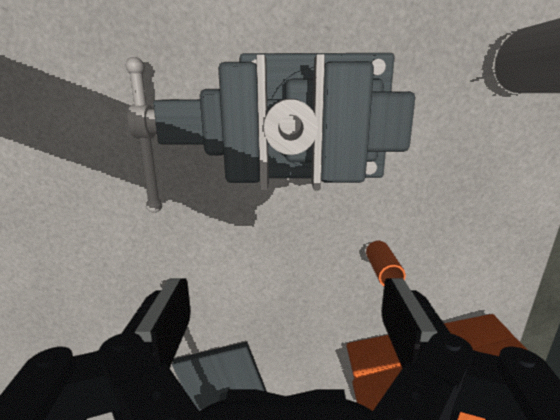

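The wrist view shows the socket mouth ring at (291,127), exactly where predicted. The jaw plates run vertically at columns 263 and 320. I'll fit the ring precisely.

```bash
python3 - <<'E'
from h import *
c=np.load("w1.npy",allow_pickle=True).item()
g=cv2.cvtColor(c["pixels"],cv2.COLOR_RGB2GRAY)
x0,y0=250,85;cr=g[y0:y0+85,x0:x0+85]
big=cv2.resize(cr,None,fx=6,fy=6,interpolation=cv2.INTER_CUBIC);cv2.imwrite("pics/w1c.png",big)
for th in (120,140,160):
    m=(big>th).astype(np.uint8);cs,h=cv2.findContours(m,cv2.RETR_CCOMP,cv2.CHAIN_APPROX_NONE)
    for k in cs:
        if 1500<cv2.contourArea(k)<60000 and len(k)>20:
            (x,y),ax,_=cv2.fitEllipse(k);uv=((x+.5)/6-.5+x0,(y+.5)/6-.5+y0);print(th,np.round(uv,2),np.round(np.array(ax)/6,1),np.round(atz(c,uv,135),1))
E
```

```text
120 [290.64 127.69] [23.6 24.3] [ 575.7 -236.2  135. ]
140 [290.56 127.41] [24.2 25.3] [ 575.6 -236.   135. ]
160 [290.66 127.48] [24.9 25.7] [ 575.7 -236.   135. ]
```

View pics/w1c.png

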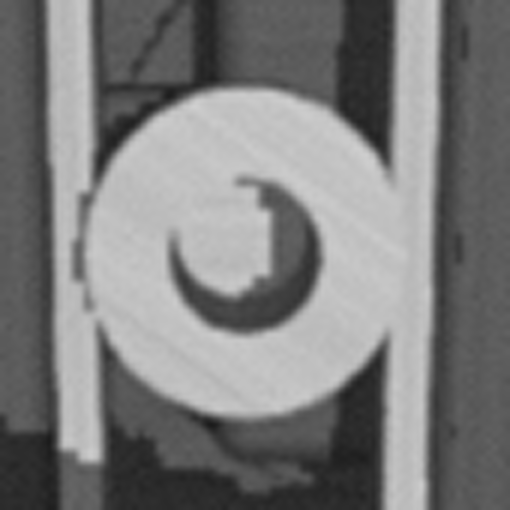

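```bash
python3 - <<'E'
from h import *
st()
q=quat(ori(.012))
ctrl.movep([503,315,230],q);st();ctrl.pause(.3);st()
c=ctrl.read_camera("wrist");cv2.imwrite("pics/w2.png",c["pixels"][:,:,::-1])
np.save("w2.npy",c,allow_pickle=True)
print(proj(c,[503,353,105]),proj(c,[503,353,51]))
E
```

```text
2.05 [ 574.8 -293.2  289.7] [ 0.66  0.44 -0.36  1.21  0.15  1.52  0.38] F [ 0.1 -1.   1. ] op 1.004
4.24 [504.  313.8 229.9] [-0.    0.44 -0.83  1.45  0.33  1.39 -0.84] F [ 0.1 -0.5  0. ] op 1.0
4.54 [503.3 314.7 230. ] [-0.    0.44 -0.84  1.45  0.33  1.39 -0.84] F [ 0.6 -0.1  0.1] op 1.005
[285.92035913 156.79321009] [285.84173824 146.22715464]
```

View pics/w2.png

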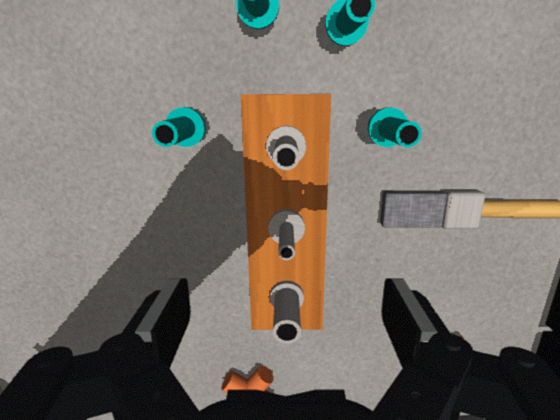

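The 20 mm stub's top rim is at (286,157), as predicted, and it's clearly mid-width compared with the thin one (286,252) and the thick one (287,331). The turquoise decoys stand outside the rack. I'll go and grasp it.

```bash
python3 - <<'E'
from h import *
q=quat(ori(.012))
ctrl.gripper_to(.65,60)
ctrl.servo_line([503,353,160],feed=150);st()
hit=ctrl.servo_line([503,353,74],feed=80,force_limit=12);print(hit);st()
ctrl.gripper_to(0,60);st();ctrl.pause(.2);st()
c=ctrl.read_camera("wrist");cv2.imwrite("pics/w3.png",c["pixels"][:,:,::-1])
E
```

```text
5.68 [503.2 353.1 160.4] [-0.09  0.54 -0.81  1.49  0.39  1.29 -0.93] F [-0.3  0.5  0.5] op 0.648
False
6.91 [503.3 353.4  74.7] [-0.12  0.62 -0.77  1.58  0.46  1.13 -0.98] F [-0.1  0.4  0.9] op 0.65
7.33 [503.2 353.1  74.5] [-0.12  0.62 -0.77  1.58  0.46  1.13 -0.98] F [-1.  -0.7  4.7] op 0.216
7.53 [503.2 353.2  74.5] [-0.12  0.62 -0.77  1.58  0.46  1.13 -0.98] F [-1.1 -1.3  5.9] op 0.218
```

View pics/w3.png

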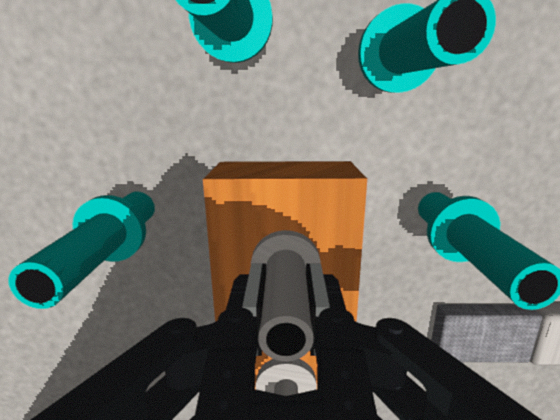

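The stub is held centrally between the pads. Next I'll lift it and carry it to a pose above the vice.

```bash
python3 - <<'E'
from h import *
ctrl.servo_line([503.2,353.1,200],feed=120);st()
ctrl.movep([560,60,290],quat(ori(.03)))
ctrl.movep([575.6,-235.6,290],quat(ori(.057)));ctrl.pause(.3);st()
for n in ("wrist","scene","top"):
    c=ctrl.read_camera(n);cv2.imwrite(f"pics/{n}4.png",c["pixels"][:,:,::-1])
    if n!="wrist": print(n,proj(c,[575.6,-235.6,290-64]))
    im=c["pixels"][:,:,::-1]
    if n=="wrist":o=cv2.resize(im,(400,300))
    if n=="scene":s=cv2.resize(im[80:215,130:310],(400,300))
    if n=="top":t=cv2.resize(im[150:285,310:490],(400,300))
z=np.zeros_like(o);cv2.imwrite("pics/m4.png",np.vstack([np.hstack([o,s]),np.hstack([t,z])]))
E
```

```text
8.78 [502.9 352.7 199. ] [-0.09  0.51 -0.82  1.44  0.37  1.36 -0.91] F [-0.2 -0.4 -1.5] op 0.219
11.4 [ 575.9 -234.4  290.3] [ 0.84  0.46 -0.75  1.27  0.31  1.53  0.19] F [-0.7 -0.6 -1.9] op 0.216
scene [202.95151878 122.57782104]
top [391.42427488 217.11107658]
```

View pics/m4.png

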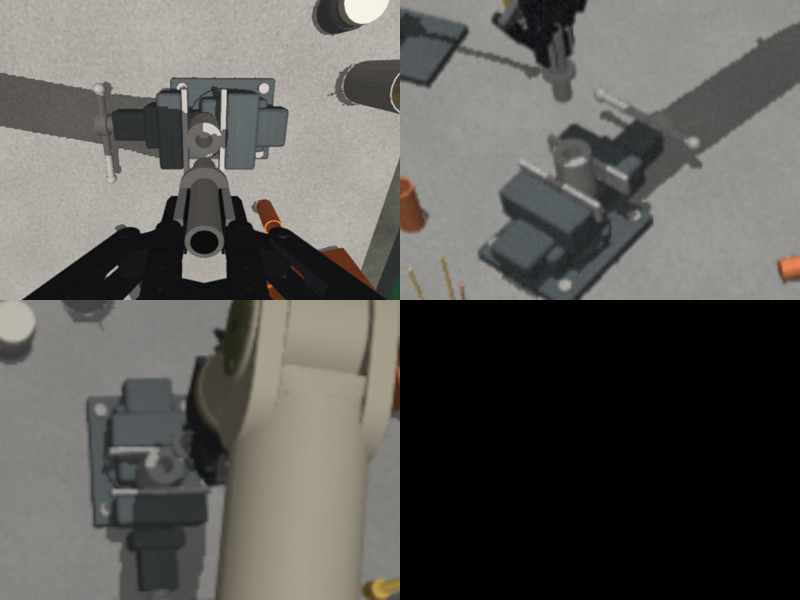

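The stub hangs straight in the gripper. Now I'll lean it 0.30 rad, with the foot toward +y and the low edge at -y, and come close above the mouth.

```bash
cat >> h.py <<'E'
YAW=.057; BORE=np.array([575.6,-235.6,135.]); L=64.5
EX=np.array([np.cos(YAW),np.sin(YAW),0]);EY=np.array([-np.sin(YAW),np.cos(YAW),0]);EZ=np.array([0,0,1.])
def tcp_for(v,u,h,lean):
    M=ori(YAW,lean); return BORE+EX*v+EY*u+EZ*h-L*M[:,2], M
def foot(s=None):
    s=s or ctrl.get_state();q=s["orientation"];M=R.from_quat([q[1],q[2],q[3],q[0]]).as_matrix()
    f=s["position"]+L*M[:,2]-BORE
    F=s["contact_force"]
    lean=np.arcsin(M[:,2]@EY)
    print("t%.2f v%.2f u%.2f h%.2f lean%.3f | Fv%.1f Fu%.1f Fz%.1f"%(s["time"],f@EX,f@EY,f[2],lean,F@EX,F@EY,F[2]), "op%.3f"%s["opening"], "T",np.round(s["torque"],2))
    return f@EX,f@EY,f[2],lean,F@EX,F@EY,F[2]
def go(v,u,h,lean,feed=20,fl=None):
    p,M=tcp_for(v,u,h,lean)
    return ctrl.servo_line(p,quat(M),feed=feed,force_limit=fl)
E
python3 - <<'E'
from h import *
go(0,1,40,.3,feed=80);foot()
go(0,1,6,.3,feed=40,fl=10);ctrl.pause(.4);foot()
for n in ("wrist","scene"):
    c=ctrl.read_camera(n);im=c["pixels"][:,:,::-1]
    if n=="wrist":o=cv2.resize(im,(560,420))[:, :]
    if n=="scene":s=cv2.resize(im[100:190,150:270],(400,300))
cv2.imwrite("pics/m5.png",np.vstack([cv2.resize(o[60:345,190:380],(400,600),interpolation=cv2.INTER_CUBIC)]))
cv2.imwrite("pics/s5.png",s)
E
```

```text
t12.41 v0.60 u1.86 h40.77 lean0.300 | Fv0.6 Fu-0.3 Fz-1.2 op0.218 T [-0.36  0.01  0.05]
t13.81 v0.05 u1.02 h6.10 lean0.300 | Fv0.5 Fu-0.1 Fz-1.9 op0.222 T [-0.35 -0.03  0.  ]
```

View pics/m5.png

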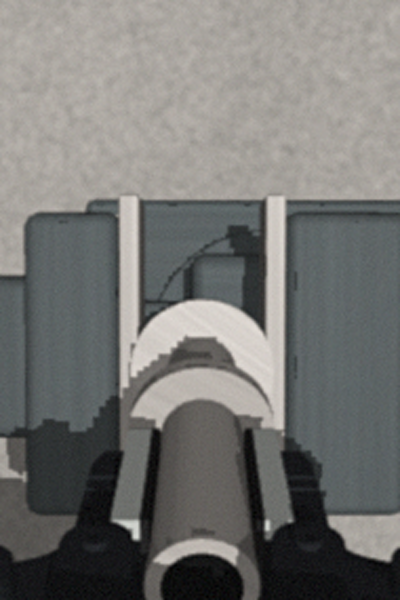

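View pics/s5.png

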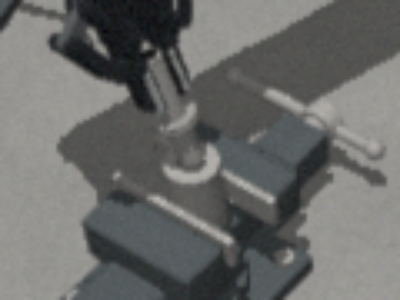

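The leaning stub is over the mouth. The collar and the socket ring are centred on the same column (about 202 in the crop). I'll lower it gently with a force limit.

```bash
python3 - <<'E'
from h import *
h=go(0,1,1.2,.3,feed=8,fl=6);print(h);foot()
ctrl.pause(.3);foot()
E
```

```text
False
t14.66 v0.03 u1.02 h1.23 lean0.300 | Fv-0.1 Fu0.5 Fz-1.1 op0.217 T [-0.37 -0.02  0.01]
t14.96 v0.02 u1.00 h1.23 lean0.300 | Fv0.4 Fu0.8 Fz-2.1 op0.214 T [-0.41 -0.01  0.  ]
```

The low edge is nominally 1.7 mm inside with no contact. Now I'll feel across for the bore's sides.

```bash
python3 - <<'E'
from h import *
h=go(0,1,.2,.3,feed=6,fl=5);print(h);foot()
for v in (2,-2):
    print(go(v,1,.2,.3,feed=5,fl=4));r=foot()
    print(go(0,1,.2,.3,feed=8))
ctrl.pause(.2);foot()
E
```

```text
False
t15.28 v-0.04 u0.99 h0.13 lean0.300 | Fv-0.2 Fu-1.2 Fz-1.2 op0.220 T [-0.38 -0.02 -0.04]
False
t15.82 v1.71 u0.98 h0.10 lean0.300 | Fv-2.8 Fu-0.6 Fz-0.3 op0.214 T [-0.39  0.58  0.12]
False
False
t16.77 v-1.61 u1.10 h0.36 lean0.300 | Fv2.5 Fu0.4 Fz-1.9 op0.216 T [-0.34 -0.75 -0.23]
False
t17.38 v-0.13 u0.95 h0.12 lean0.300 | Fv0.4 Fu-0.0 Fz-0.3 op0.217 T [-0.44 -0.06  0.05]
```

It's symmetric: contact felt equally on both sides at ±1.7, so the bore is centred in v at about 0.05. I'll continue down while leaning.

```bash
python3 - <<'E'
from h import *
for hh in (-.8,-1.5,-2.2):
    h=go(.05,1.0,hh,.3,feed=5,fl=7);print(h);foot()
    if h: break
ctrl.pause(.2);foot()
c=ctrl.read_camera("scene");im=c["pixels"][:,:,::-1];s=cv2.resize(im[100:190,150:270],(800,600),interpolation=cv2.INTER_CUBIC);cv2.imwrite("pics/s6.png",s)
E
```

```text
False
t17.73 v0.01 u1.01 h-0.87 lean0.300 | Fv-0.7 Fu-0.1 Fz-1.1 op0.220 T [-0.41 -0.02  0.03]
False
t18.02 v0.02 u0.98 h-1.55 lean0.300 | Fv-0.7 Fu0.5 Fz-1.2 op0.218 T [-0.41 -0.02 -0.  ]
False
t18.31 v0.05 u0.96 h-2.21 lean0.300 | Fv0.7 Fu-0.5 Fz-1.2 op0.220 T [-0.48 -0.1   0.  ]
t18.51 v0.06 u0.95 h-2.21 lean0.300 | Fv-0.3 Fu0.3 Fz-1.8 op0.217 T [-0.39 -0.09 -0.03]
```

View pics/s6.png

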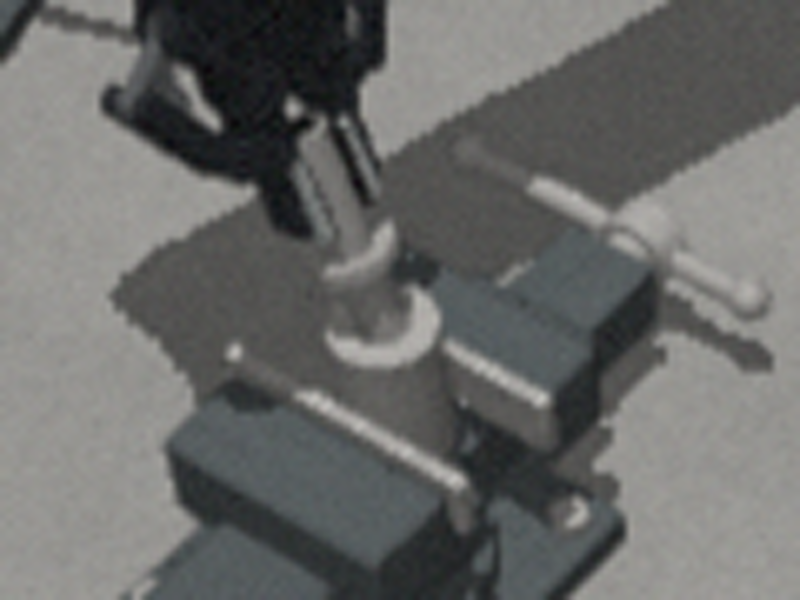

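The foot is in, with the centre 2.2 mm down, leaning 0.30 and no contact force. I'll feel along the jaws to centre u before straightening.

```bash
python3 - <<'E'
from h import *
for u in (2.4,-.6):
    print(go(.05,u,-2.2,.3,feed=5,fl=4));foot()
    go(.05,1,-2.2,.3,feed=8)
ctrl.pause(.2);foot()
E
```

```text
False
t18.99 v0.05 u1.86 h-2.19 lean0.299 | Fv0.8 Fu-2.7 Fz-1.5 op0.217 T [-1.06 -0.26 -0.05]
False
t19.78 v0.04 u-0.18 h-2.23 lean0.301 | Fv0.8 Fu1.1 Fz-1.7 op0.221 T [-0.09  0.01  0.02]
t20.33 v0.03 u0.88 h-2.22 lean0.300 | Fv0.5 Fu-0.0 Fz-2.1 op0.224 T [-0.45 -0.02 -0.01]
```

The bore centre is within about 0.2 mm of the estimate. I'll straighten in small steps, then slide it in.

```bash
python3 - <<'E'
from h import *
d=-.2
for th,u in ((.25,.65),(.2,.42),(.15,.28),(.1,.16),(.05,.07),(0,0)):
    h=go(.05,u+d,-2.2,th,feed=8,fl=8)
    r=foot()
    if h: print("STOP");break
ctrl.pause(.3);foot()
E
```

```text
t20.82 v0.12 u0.74 h-1.87 lean0.249 | Fv0.3 Fu-0.5 Fz-1.4 op0.222 T [-0.34 -0.04 -0.05]
t21.34 v0.08 u0.32 h-2.02 lean0.200 | Fv-0.3 Fu-0.7 Fz-2.0 op0.219 T [-0.28 -0.03  0.03]
t21.88 v0.04 u0.14 h-2.06 lean0.150 | Fv-0.1 Fu-0.6 Fz-1.0 op0.219 T [-0.19 -0.    0.02]
t22.42 v0.07 u0.10 h-2.05 lean0.100 | Fv-0.2 Fu0.3 Fz-1.0 op0.219 T [-0.15  0.02 -0.01]
t22.96 v0.07 u0.06 h-2.09 lean0.050 | Fv-0.5 Fu-0.6 Fz-1.7 op0.222 T [ 0.   -0.08  0.02]
t23.50 v0.09 u0.00 h-2.10 lean-0.000 | Fv-0.7 Fu-0.4 Fz-1.5 op0.219 T [-0.02 -0.02 -0.02]
t23.80 v0.06 u-0.29 h-2.24 lean0.000 | Fv0.6 Fu0.1 Fz-0.8 op0.214 T [0.02 0.   0.01]
```

It's straightened without contact forces. I'll slide it down in guarded stages.

```bash
python3 - <<'E'
from h import *
for hh in (-6,-12,-20,-28,-33):
    h=go(.03,-.15,hh,0,feed=15,fl=8)
    r=foot()
    if h: print("STOP");break
else:
    h=go(.03,-.15,-36.5,0,feed=5,fl=8);print(h);foot();ctrl.pause(.2);foot()
E
```

```text
t24.20 v-0.10 u-0.10 h-6.19 lean0.000 | Fv1.0 Fu-0.7 Fz-1.0 op0.221 T [-0.01  0.01 -0.01]
t24.75 v-0.00 u-0.11 h-12.07 lean0.000 | Fv-0.3 Fu-0.1 Fz-1.0 op0.214 T [ 0.01 -0.02 -0.03]
t25.43 v0.03 u-0.14 h-20.01 lean0.000 | Fv0.1 Fu-0.7 Fz-0.7 op0.218 T [-0.07 -0.04  0.02]
t26.12 v0.05 u-0.14 h-27.97 lean0.000 | Fv0.7 Fu-0.1 Fz-0.9 op0.213 T [-0.01  0.02  0.1 ]
t26.60 v-0.03 u-0.13 h-33.12 lean0.000 | Fv-0.5 Fu0.3 Fz-1.3 op0.214 T [-0.   -0.01  0.02]
True
t27.13 v0.08 u-0.19 h-35.00 lean-0.000 | Fv-0.6 Fu0.5 Fz5.3 op0.213 T [ 0.09  0.07 -0.03]
t27.33 v0.05 u-0.18 h-35.03 lean-0.000 | Fv-1.0 Fu0.7 Fz5.8 op0.216 T [ 0.07  0.14 -0.03]
```

The collar seated at -35.0 mm with about 7 N. I'll release and back straight up.

```bash
python3 - <<'E'
from h import *
ctrl.gripper_to(.6);foot()
p=ctrl.get_state()["position"]
ctrl.servo_line([p[0],p[1],p[2]+80],feed=60);
ctrl.servo_line([p[0],p[1]-50,p[2]+130],feed=120);ctrl.pause(.4);st()
for n in ("wrist","scene","top"):
    c=ctrl.read_camera(n);im=c["pixels"][:,:,::-1];cv2.imwrite(f"pics/{n}9.png",im)
    if n=="wrist": o=cv2.resize(im[0:300,85:485],(400,300));print(proj(c,BORE+[0,0,60]),proj(c,BORE+[0,0,6]))
    if n=="scene": s=cv2.resize(im[100:190,150:270],(400,300),interpolation=cv2.INTER_CUBIC);S=cv2.resize(im,(400,300));print(proj(c,BORE+[0,0,60]))
    if n=="top": t=cv2.resize(im,(400,300))
cv2.imwrite("pics/m9.png",np.vstack([np.hstack([o,s]),np.hstack([t,S])]))
E
```

```text
t27.75 v-0.82 u0.07 h-36.35 lean0.001 | Fv-0.1 Fu-0.0 Fz0.0 op0.598 T [-0.09  0.07 -0.02]
30.38 [ 574.9 -285.4  293. ] [ 0.87  0.5  -0.72  1.2   0.32  1.56  0.26] F [-0.2  0.2  1.1] op 0.603
[291.32330815 147.26996887] [290.37512773 137.39155315]
[204.457102   131.65141472]
```

View pics/m9.png

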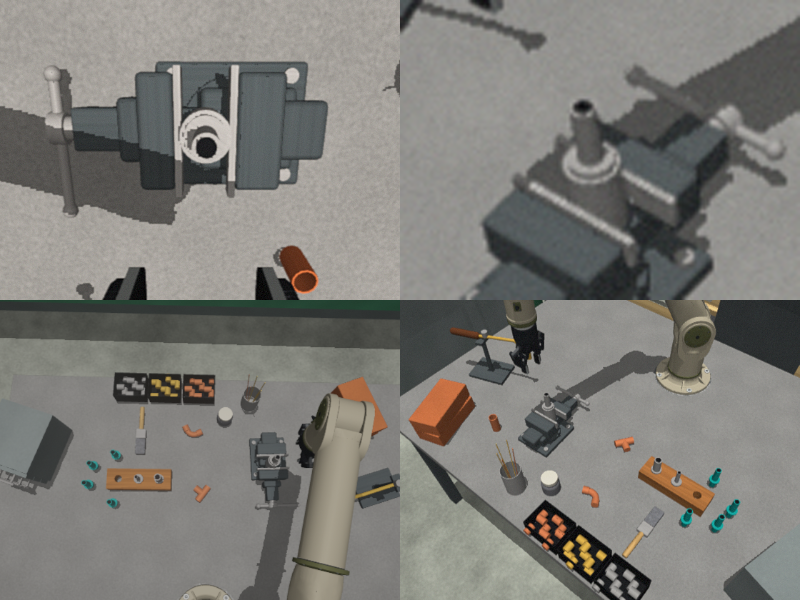

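The stub stands upright with its collar on the socket. Its top rim in the wrist view is at (291,147), as predicted. The other stubs and bystanders are where they were, and the gripper is clear of everything.

```bash
python3 - <<'E'
from h import *
ctrl.finish_job();st()
E
```

```text
the job is handed in; nothing more can be done
the job is handed in; nothing more can be done
```

The 20 mm stub is fully home in the vice's socket, released, and the job is handed in. No verdict is reported, so the result rests on my own checks.

- **Grasp:** I took the mid-width plain steel stub from the +y end hole of the rack, leaving the turquoise look-alikes alone.
- **Leaning start:** I leaned it 0.30 rad (17°) and lowered its foot centre to 2.2 mm below the mouth, held there about 2 s. I felt both sides of the bore with only about 3 N. The bore lay within 0.3 mm of the position found in the images.
- **Straighten and seat:** It straightened without noticeable force. It then slid down until the collar touched at 35.0 mm depth, with about 7 N.
- **Last checks:** The pictures show the stub upright with its collar on the socket. The other two stubs and the bystanders look unmoved, and the gripper is clear. The robot's clock stood at 30.4 s of the 67 s allowed. No check failed or disagreed.

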